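# Inspect two drive parts through a hand loupe

## Robot

A 7-joint arm with a two-finger parallel gripper is mounted at the origin on a cart in front of the work surface, level with it; the furniture and walls round the work are solid. World frame = base frame: x ahead of the robot, y to its left, z up, the work surface at z = 0. Lengths are in m, angles in rad, forces in N, time in s.
With the tool pointing down it reaches from about 0.4 to 0.875 m from the base axis. Payload 6.5 kg.
Tool frame: the origin (TCP) lies at the very end of the fingers, on their centre line; the grasp point (between the pads) lies arm.grip_point_offset behind it (arm.grip_point_offset is the distance from the TCP to the grasp point, in m); x points along the fingers, z is the direction in which the jaws open and shut, and the axes are right-handed (so a half turn about x gives the same grasp; the last joint's range is limited). The gripper opens to 85 mm and grips with 20 to 120 N. Pads are 22 mm wide; open, the fingers measure 114 mm over their backs; the gripper's body (76 mm by 85 mm) begins 54 mm behind the grasp point. The pads swing forward as they close: fully open they stand 13 mm farther back than shut.
Start: joints at [-1.194, 0.536, -0.004, 1.538, 0.003, 1.067, -0.071], TCP at [0.279, 0.587, 0.231] pointing down, gripper open.
Joint ranges: [-2.7, 2.7], [-0.37, 2.16], [-1.27, 1.26], [0.24, 2.4], [-1.31, 4.45], [0.19, 1.91], [-2.76, 2.76]. Speed limits (rad/s): [2.39, 2.39, 3.14, 3.14, 3.14, 3.14, 3.14].

## Interface

Orientations are given as a unit quaternion [x, y, z, w].
In Python, from rig import arm gives the robot as it stands. The module is installed in compiled form; this text tells all that it offers.
- The arm moves only by the tool arm_command, never from a script. Its argument "increments" is a list that holds one entry, the list of rows, each a list of 5 numbers: the finger opening in mm, from 0 to 85.4, then the shift along the tool's x, y, z in mm, then the turn about the tool's x in rad. A call has 1 to 10 rows; each row shifts and turns the pose as measured when the row begins, along the tool's axes as they then stand; what a row does not reach is not made up. A row lasts 1/8 s, in which the tool goes at most 62.5 mm and 10.7 degrees, less where a joint would pass 70% of its speed; a pose out of reach is approached as far as the arm can. A call is refused whole if a number of a shift passes 62.5 or a number of a turn 0.188, either way. A call with a gripper value outside its range is refused whole. The fingers move at their own pace and stop on an object; the grip force is fixed at half the most. Time passes only in rows, so rows that do not move let the fingers close. It gives the time, the measured TCP pose, the force and the opening at its end, in the units of the state.
- arm.sense(): the state, without advancing time (a new reading comes with each control period).
- arm.capture(name): name is "scene" or "top" or "wrist"; returns a dict with "pixels" (420x560x3 uint8, blue, green, red), "fov_y" (degrees; the focal length in pixels is half the picture's height over the tangent of half this angle, whatever the lens; pixels are square), "cx", "cy" (the principal point, pixels), "origin" and "attitude" of the camera in the world. Camera axes: x right, y up, looking along -z (the intrinsics and any distortion apply to the point x, -y, -z); pixel columns grow to the right and rows downward; lengths in m; the calibration is good to about 2 mm. A picture is of the moment at which its call begins. There is no depth.
- arm.hand_in(): hands the job in, once; it reports no verdict.
The state is a dict: "time_s": time; "q": joint angles; "qd": joint speeds; "joint_efforts": joint torques, N m; "tool_pos": TCP position; "tool_rot": TCP orientation; "ft_force": force on the tool from outside, world axes, zero at the start; "moment": the same for the moment, N m; "finger_gap": finger opening in m.
Only numpy, scipy, OpenCV 4.12 (cv2) and the standard library are available. Lean on these libraries where they do the work, as an engineer would, in place of code of your own. Each camera call takes 0.05 s, during which the arm holds its last target.

## Task

Take the hand loupe from its rest by the black grip and inspect the two worn drive parts: first hold it level over the hexagon nut, the lens centred above the nut and at the height shown by the pointer on that stand's post, and keep it still there for about a second. Then hold it in the same way over the toothed gear wheel, at the height of that stand's own pointer, and finish there, still holding the loupe level and still, in the fingers alone. Do not shift the pointers or disturb the other things on the bench.

Things in the scene. Friction and masses are not known exactly. Their poses are not given: they have to be found in the camera images.
- loupe: hand loupe, loose, 90 to 160 g, balanced near its grip. Origin 8 mm below the grip's centre; x along the handle towards the lens, z square to the lens. Along x: black grip -35 to +35 mm, 14 mm wide (y), 16 mm tall; 8 mm square necks to -55 and +57 mm; steel tail weight 16 mm across, -90 to -55 mm; clear lens in a steel rim, 58 mm across, 12 mm tall, centred at +85 mm
- loupe_grip (a point): centre of the loupe's black grip, on the handle's axis (45 mm above the worktop while in the rest); axes as the loupe's. Grasp here, fingers either side along y
- loupe_lens (a point): centre of the lens, mid-way through its thickness, 85 mm from the grip's centre along the loupe's x, on the same axis; axes as the loupe's
- loupe_rest: fixed grey rest: foot plate 116 x 56 x 8 mm, origin under its centre, x along the loupe lying in it. Forks at x = -45 and +45 mm, 10 mm thick, 24 mm wide and reaching 52 mm above the worktop, carry the loupe's necks in 11 mm notches open at the top: lift straight up by 20 mm or more. 80 mm are clear between the forks
- nut_stand: fixed stand of the hexagon nut: aluminium plate 130 x 80 x 12 mm, origin under its centre, z up. At x = -25 mm a pedestal 40 mm across carries the part; at x = +50 mm an 8 mm post, top 168 mm above the worktop, bears a black sliding collar (20 mm across) with a pointer, 6 mm wide, 3 mm thick, towards the part. The stands differ only in the part and may change places
- gear_stand: fixed stand of the gear wheel: aluminium plate 130 x 80 x 12 mm, origin under its centre, z up. At x = -25 mm a pedestal 40 mm across carries the part; at x = +50 mm an 8 mm post, top 168 mm above the worktop, bears a black sliding collar (20 mm across) with a pointer, 6 mm wide, 3 mm thick, towards the part. The stands differ only in the part and may change places
- nut_top (a point): centre of the hexagon nut's upper face, 36 mm above the worktop; steel nut with an open hole, 24 mm across flats, 12 mm tall, fixed to its stand
- gear_top (a point): centre of the gear wheel's upper face, 36 mm above the worktop; steel spur gear with 14 teeth, 33 mm across, 12 mm tall, fixed to its stand
- nut_mark (a point): tip of the pointer on the nut stand's post, mid-way through its thickness: its height is the height for the lens centre over the nut. It lies 50 mm from the axis of the nut towards the post, 100 to 140 mm above the worktop (each stand's differs). The collar slides on the post with 8 N of friction
- gear_mark (a point): tip of the pointer on the gear stand's post: the same for the gear wheel
- pot: bystander, loose: small screw-cap sample pot, 29 mm across, 46 mm tall; origin under its centre
- beaker: bystander, loose: clear beaker, 58 mm across, 70 mm tall; origin under its centre
- forceps: bystander, loose: steel forceps, 130 mm long, 9 mm tall; origin under the centre
- stopper: bystander, loose: black rubber stopper, 29 mm across, 30 mm tall; origin under its centre
- rotor_key: bystander, loose: metal T-handle key, 110 x 100 x 10 mm, lying flat; origin under its centre
There are look-alikes about, which are no part of the job. Of the things that look like the loupe, the larger one is meant.

How it is judged:
On the way:
1. the loupe is held level and still over the hexagon nut at the pointer's height (horizontal distance between loupe_lens and nut_top below 0.01 m and z of loupe_lens in the frame of nut_mark between -0.006 and 0.006 m and angle between loupe_lens's own z axis and vertical below 0.12 rad and linear speed of loupe below 0.03 m/s and contact force between the fingers and loupe above 1 N and contact force between loupe and nut_stand below 0.2 N and contact force between loupe and gear_stand below 0.2 N and contact force between loupe and loupe_rest below 0.2 N), for 0.8 s.
At the end, for the whole second after the job is handed in: The fingers hold the loupe with the lens centre within 10 mm of the gear wheel's axis, within 6 mm of the height of the gear stand's pointer, level within 0.12 rad and slower than 0.03 m/s, touching neither stand nor the rest; the same was held over the nut for 0.8 s before (horizontal distance between loupe_lens and gear_top below 0.01 m and z of loupe_lens in the frame of gear_mark between -0.006 and 0.006 m and angle between loupe_lens's own z axis and vertical below 0.12 rad and linear speed of loupe below 0.03 m/s and contact force between the fingers and loupe above 1 N and contact force between loupe and nut_stand below 0.2 N and contact force between loupe and gear_stand below 0.2 N and contact force between loupe and loupe_rest below 0.2 N); the arm keeps its last pose, push and grip.
It fails at once if a pointer is shifted by more than 5 mm (distance of any of nut_mark, gear_mark from where it was at the start of the episode above 0.005 m).
It fails at once if a bystander is moved by more than 20 mm (distance of any of pot, beaker, forceps, stopper, rotor_key from where it was at the start of the episode above 0.02 m).
It also fails if it takes over 54 s, if anything falls off the work surface, if the arm or the gripper's body presses on something with over 40 N, if the wrist force passes 120 N, or if a joint passes its speed limit or range.

## Working session

There is one attempt and no reset: what is moved stays moved. The work goes in short steps, Python scripts to look and compute and a tool call to move; the robot and the scene stay as the last step left them, time stands still between calls to the robot, and variables do not carry over. Pictures are saved under pics/ and viewed, and the job is handed in when it is done.

Besides the shell and the picture viewer there is one more tool, called after "Call:" as a command line: name --argument value ..., lists and objects as JSON in quotes. arm_command: Moves the arm, as the interface text tells. Its arguments: {"type":"object","properties":{"increments":{"type":"array","items":{"type":"array","items":{"type":"array","items":{"type":"number"}}}}},"required":["increments"]}

```bash
mkdir -p pics
cat > h.py <<'E'
import numpy as np,cv2
from rig import arm
def cap(n,f):
    c=arm.capture(n);cv2.imwrite('pics/'+f+'.png',c['pixels']);np.save('pics/'+f+'.npy',{k:c[k] for k in c},allow_pickle=True);return c
E
python3 - <<'E'
from h import *
print(arm.sense(), arm.grip_point_offset, [a for a in dir(arm) if a[0]!='_'])
for n in ['scene','top','wrist']:
    c=cap(n,n+'0'); print(n,{k:c[k] for k in c if k!='pixels'})
E
```

```text
{'time_s': 0.0, 'q': array([-1.19420113,  0.53717185, -0.00446615,  1.53886019,  0.00253813,
        1.06731106, -0.07121217]), 'qd': array([ 1.49730309e-05, -5.28602874e-04, -4.10600265e-04,  1.38459084e-03,
        1.39125562e-05, -8.27435590e-04,  1.68134711e-03]), 'joint_efforts': array([ 5.68560208e-04, -5.83412540e+01,  1.04871880e+00, -2.59114319e+01,
        1.22777393e-02,  9.59179073e-03, -2.67486428e-06]), 'tool_pos': array([0.27821716, 0.58674787, 0.23041418]), 'tool_rot': array([-0.37836262,  0.59809206,  0.37766724,  0.59707208]), 'ft_force': array([ 0.17145276, -0.13892238, -0.00806936]), 'moment': array([ 0.01383095, -0.01730886,  0.02194058]), 'finger_gap': 0.0855985058956112} 0.0187 ['IKError', 'capture', 'grip_point_offset', 'hand_in', 'sense']
scene {'fov_y': 46.30892066468528, 'cx': 273.4978562039433, 'cy': 215.1822473503453, 'origin': array([-0.07598815, -0.33296906,  0.81871628]), 'attitude': array([ 0.33967015, -0.19683364, -0.47992849,  0.78456953])}
top {'fov_y': 56.73553828119186, 'cx': 280.7687139795487, 'cy': 212.5699761633624, 'origin': array([0.53210641, 0.03759549, 0.95635129]), 'attitude': array([ 0.00915996, -0.03582497, -0.69982795,  0.7133537 ])}
wrist {'fov_y': 65.66178870824199, 'cx': 282.4064916181212, 'cy': 207.6208825929336, 'origin': array([0.21749358, 0.6156371 , 0.37534206]), 'attitude': array([-0.11308639, -0.07089052,  0.52997517,  0.83744392])}
```

View pics/scene0.png

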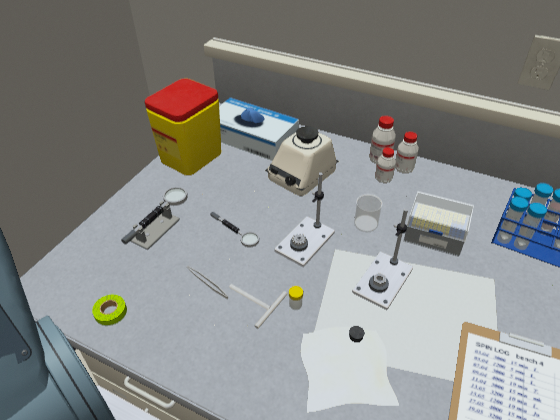

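View pics/top0.png

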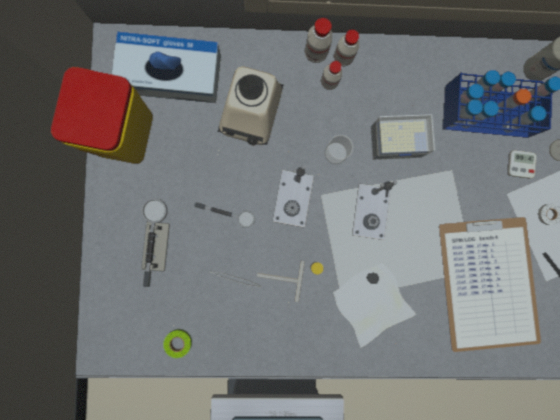

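View pics/wrist0.png

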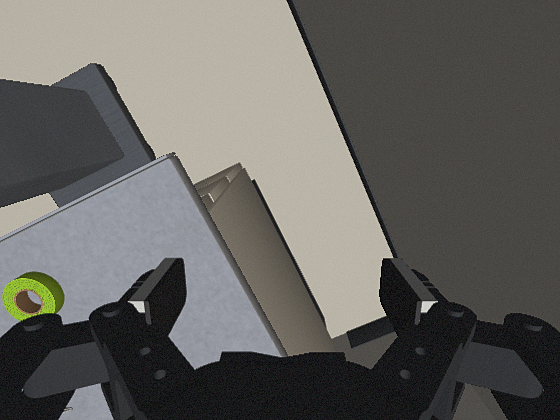

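Loupe candidates: one in the grey rest, lens at top (155,211), and a smaller one lying flat, lens at top (246,219). The one in the rest is the larger. Parts: stands at top (292,207) and (372,221). I'll check all of these close up.

Run:
```python
import cv2,numpy as np
s=cv2.imread('pics/scene0.png');t=cv2.imread('pics/top0.png')
def cr(im,x,y,w,h,k):return cv2.resize(im[y:y+h,x:x+w],(w*k,h*k),interpolation=cv2.INTER_CUBIC)
a=cr(s,270,170,80,100,4);b=cr(s,345,205,80,100,4)
cv2.imwrite('pics/c_stands_s.png',np.hstack([a,b]))
a=cr(t,262,160,66,75,6);b=cr(t,345,170,66,75,6)
cv2.imwrite('pics/c_stands_t.png',np.hstack([a,b]))
a=cr(t,125,190,66,105,5);b=cr(s,110,180,90,75,5)
cv2.imwrite('pics/c_loupe_t.png',a);cv2.imwrite('pics/c_loupe_s.png',b)
```

```text
(no output)
```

View pics/c_stands_s.png

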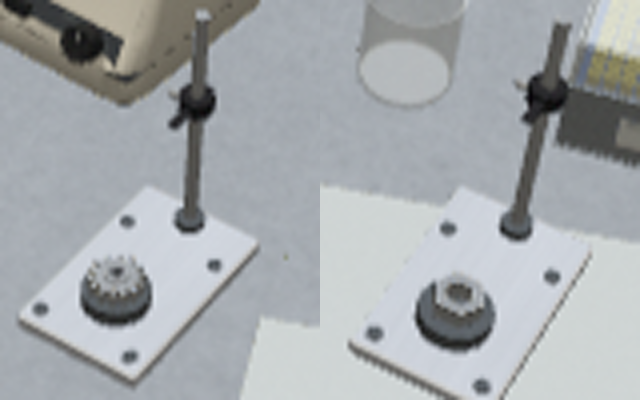

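View pics/c_stands_t.png

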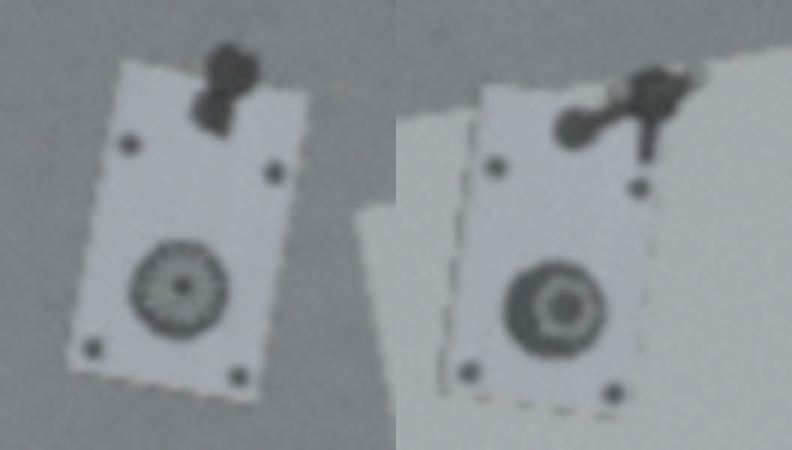

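View pics/c_loupe_t.png

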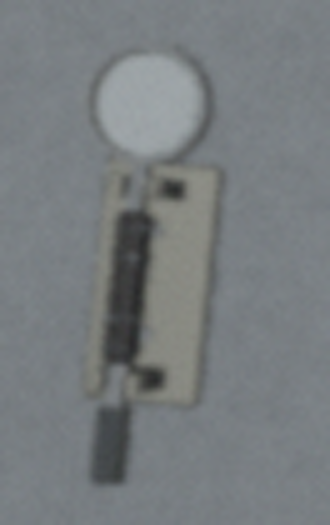

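View pics/c_loupe_s.png

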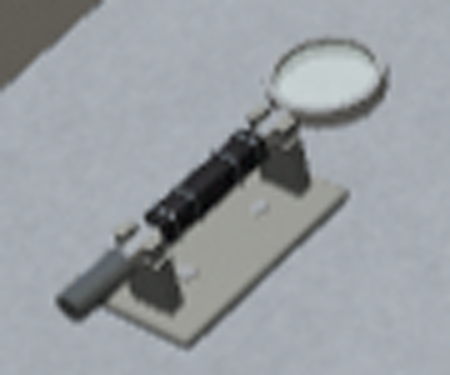

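```bash
cat >> h.py <<'E'
from scipy.spatial.transform import Rotation as R
def ray(c,u,v):
    f=210/np.tan(np.radians(c['fov_y']/2))
    d=np.array([(u-c['cx'])/f,-(v-c['cy'])/f,-1]);return np.array(c['origin']),R.from_quat(c['attitude']).apply(d)
def atz(c,u,v,z):
    o,d=ray(c,u,v);return o+d*(z-o[2])/d[2]
def proj(c,p):
    f=210/np.tan(np.radians(c['fov_y']/2))
    q=R.from_quat(c['attitude']).inv().apply(np.array(p)-c['origin']);return np.array([c['cx']+f*q[0]/-q[2],c['cy']-f*q[1]/-q[2]])
def tri(obs):
    A=np.zeros((3,3));b=np.zeros(3)
    for c,u,v in obs:
        o,d=ray(c,u,v);d/=np.linalg.norm(d);P=np.eye(3)-np.outer(d,d);A+=P;b+=P@o
    x=np.linalg.solve(A,b);return x,[np.round(proj(c,x)-[u,v],1) for c,u,v in obs]
def load(f):return np.load('pics/'+f+'.npy',allow_pickle=True).item()
E
python3 - <<'E'
from h import *
np.set_printoptions(precision=4,suppress=True)
T=load('top0');S=load('scene0')
g=lambda x,y:(x/6+262,y/6+160)
n=lambda x,y:((x-396)/6+345,y/6+170)
l=lambda x,y:(x/5+125,y/5+190)
gs=lambda x,y:(x/4+270,y/4+170)
ns=lambda x,y:((x-320)/4+345,y/4+205)
ls=lambda x,y:(x/5+110,y/5+180)
for nm,p,z in [('gear',g(182,286),.036),('nut',n(567,307),.036),('lens',l(152,104),.045),('grip+',l(134,212),.053),('grip-',l(118,362),.053),('tail',l(110,483),.05)]: print(nm,atz(T,*p,z))
for nm,p,z in [('gear',gs(117,271),.036),('nut',ns(459,292),.036),('lens',ls(329,78),.05)]: print(nm,atz(S,*p,z))
print('gearholes',[atz(T,*g(*p),.012) for p in [(128,144),(274,173),(92,348),(238,376)]])
print('nutholes',[atz(T,*n(*p),.012) for p in [(496,166),(639,188),(469,373),(613,394)]])
print('nuttip',tri([(T,*n(648,162)),(S,*ns(527,118))]))
print('geartip',tri([(T,*g(218,132)),(S,*gs(175,123))]))
print(tri([(T,*g(182,286)),(S,*gs(117,271))]),tri([(T,*n(567,307)),(S,*ns(459,292))]))
E
```

```text
gear [ 0.6033 -0.0239  0.036 ]
nut [ 0.575  -0.2189  0.036 ]
lens [0.5887 0.295  0.045 ]
grip+ [0.5385 0.299  0.053 ]
grip- [0.47   0.3036 0.053 ]
tail [0.415  0.3059 0.05  ]
gear [ 0.6041 -0.0274  0.036 ]
nut [ 0.5754 -0.221   0.036 ]
lens [0.5857 0.288  0.05  ]
gearholes [array([ 0.6628, -0.0025,  0.012 ]), array([ 0.6523, -0.0624,  0.012 ]), array([0.5792, 0.0106, 0.012 ]), array([ 0.569 , -0.0489,  0.012 ])]
nutholes [array([ 0.6334, -0.196 ,  0.012 ]), array([ 0.6257, -0.2553,  0.012 ]), array([ 0.5484, -0.1853,  0.012 ]), array([ 0.541 , -0.2446,  0.012 ])]
nuttip (array([ 0.6252, -0.2265,  0.1187]), [array([ 0.4, -0.2]), array([-0.5,  0.1])])
geartip (array([ 0.6562, -0.0335,  0.1054]), [array([ 0.9, -0.5]), array([-1. ,  0.1])])
(array([ 0.6043, -0.0255,  0.0346]), [array([ 0.6, -0.3]), array([-0.8,  0.1])]) (array([ 0.5755, -0.2201,  0.035 ]), [array([ 0.4, -0.2]), array([-0.5,  0.1])])
```

```bash
cat >> h.py <<'E'
np.set_printoptions(precision=4,suppress=True)
def st():
    s=arm.sense();M=R.from_quat(s['tool_rot']).as_matrix()
    print('t',round(s['time_s'],3),'pos',s['tool_pos'],'ft',s['ft_force'],'gap',round(s['finger_gap'],4),'q',s['q'])
    print('x',M[:,0],'y',M[:,1],'z',M[:,2]);return s,M
def go(target,loup_dir,sgn=1):
    """target TCP world; loup_dir yaw of handle; sgn: tool y = sgn*handle dir"""
    s,M=st();d=M.T@(np.array(target)-s['tool_pos'])*1000
    y=sgn*np.array([np.cos(loup_dir),np.sin(loup_dir),0])
    a=np.arctan2(M[:,2]@y,M[:,1]@y)
    print('tool mm',d,'turn',a)
E
python3 - <<'E'
from h import *
go([.504,.301,.2],-.067,1);go([.504,.301,.2],-.067,-1)
E
```

```text
t 0.15 pos [0.2783 0.5868 0.2306] ft [ 0.1088 -0.4717  0.3035] gap 0.0856 q [-1.1942  0.537  -0.0044  1.5387  0.0026  1.0673 -0.0712]
x [-0.0005 -0.0013 -1.    ] y [-0.9036  0.4284 -0.0001] z [ 0.4284  0.9036 -0.0014]
tool mm [  30.8885 -326.3752 -161.5654] turn 2.7658886777668616
t 0.15 pos [0.2783 0.5868 0.2306] ft [ 0.1088 -0.4717  0.3035] gap 0.0856 q [-1.1942  0.537  -0.0044  1.5387  0.0026  1.0673 -0.0712]
x [-0.0005 -0.0013 -1.    ] y [-0.9036  0.4284 -0.0001] z [ 0.4284  0.9036 -0.0014]
tool mm [  30.8885 -326.3752 -161.5654] turn -0.3757039758229315
```

Call:
arm_command --increments '[[[85,0,-41,-20,0],[85,0,-41,-20,0],[85,0,-41,-20,0],[85,0,-41,-20,0],[85,0,-41,-20,0],[85,0,-41,-20,0],[85,0,-41,-20,0],[85,0,0,0,-0.18],[85,0,0,0,-0.18],[85,0,0,0,0]]]'

```text
time_s: 1.4
tool_pos: [0.4828, 0.3277, 0.2274]
tool_rot: [-0.481, 0.52, 0.481, 0.516]
ft_force: [1.4, 0.7, 0.1]
finger_gap: 0.085
```

Run:
```python
from h import *
go([.504,.301,.2],-.067,-1)
cap('wrist','w1')
```

```text
t 1.4 pos [0.4828 0.3277 0.2274] ft [1.4171 0.6583 0.1038] gap 0.085 q [-0.6658  0.4304 -0.0113  1.7188  0.0073  0.9985  0.8166]
x [-0.0039 -0.005  -1.    ] y [-0.9972  0.074   0.0035] z [ 0.074   0.9972 -0.0053]
tool mm [ 27.4808 -23.2631 -24.9565] turn -0.007079138223468552
```

View pics/w1.png

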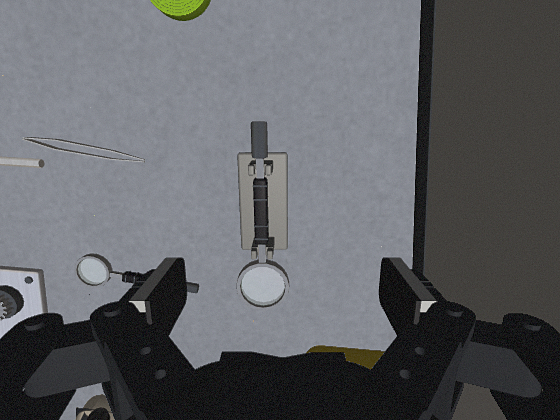

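The wrist view shows the loupe in its rest: tail end (259,122), grip from (260,179) to (261,240), lens at (263,285). The small look-alike is at (95,269).

Run:
```python
from h import *
W=load('w1');T=load('top0')
for p,z in [((260.5,178.5),.053),((261.5,240),.053),((263,285),.05),((259,122),.05)]: print(atz(W,*p,z))
print(tri([(W,263,285),(T,155.4,210.8)]))
k=cv2.imread('pics/w1.png')[110:310,210:320];cv2.imwrite('pics/w1c.png',cv2.resize(k,None,fx=3,fy=3,interpolation=2))
```

```text
[0.4708 0.306  0.053 ]
[0.5357 0.3011 0.053 ]
[0.5893 0.2977 0.05  ]
[0.4167 0.3093 0.05  ]
(array([0.5897, 0.296 , 0.0466]), [array([-1.3, -1. ]), array([-0.6, -0.5])])
```

View pics/w1c.png

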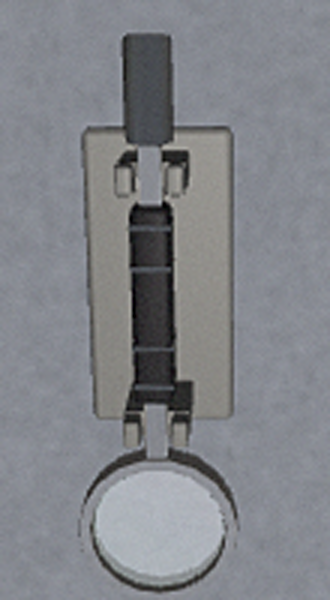

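Call:
arm_command --increments '[[[60,30,-22,-23,0],[60,30,0,0,0],[60,30,0,0,0],[60,20,0,0,0],[60,0,0,0,0]]]'

```text
time_s: 2.08
tool_pos: [0.5024, 0.3046, 0.1148]
tool_rot: [-0.477, 0.524, 0.476, 0.521]
ft_force: [-0.3, -0.3, -0.0]
finger_gap: 0.06
```

Run:
```python
from h import *
go([.5035,.303,.027],-.07,-1)
cap('wrist','w2')
```

```text
t 2.075 pos [0.5024 0.3046 0.1148] ft [-0.2821 -0.2755 -0.0314] gap 0.06 q [-0.6214  0.5802 -0.0015  1.7907  0.0032  0.7751  0.8551]
x [-0.0028 -0.0038 -1.    ] y [-0.9959  0.0906  0.0024] z [ 0.0906  0.9959 -0.004 ]
tool mm [87.803  -1.487  -1.1467] turn -0.020721733662386534
```

View pics/w2.png

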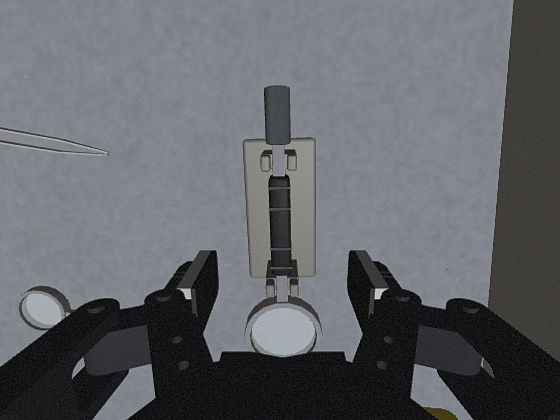

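Run:
```python
from h import *
W=load('w2')
for p,z in [((279.5,177.5),.053),((281.5,269),.053),((277.5,88),.05)]: print(atz(W,*p,z))
```

```text
[0.4715 0.3053 0.053 ]
[0.5355 0.3008 0.053 ]
[0.4172 0.3091 0.05  ]
```

Call:
arm_command --increments '[[[60,30,-1.5,-1,-0.02],[60,30,0,0,0],[60,20,0,0,0],[60,0,0,0,0]]]'

```text
time_s: 2.62
tool_pos: [0.5079, 0.3071, 0.0388]
tool_rot: [-0.482, 0.516, 0.48, 0.52]
ft_force: [0.5, -0.6, 0.2]
finger_gap: 0.0596
```

Run:
```python
from h import *
go([.5035,.303,.027],-.07,-1)
```

```text
t 2.625 pos [0.5079 0.3071 0.0388] ft [ 0.4546 -0.6289  0.2458] gap 0.0596 q [-0.616   0.7015 -0.0064  1.8062  0.0101  0.6275  0.8682]
x [ 0.0063  0.0023 -1.    ] y [-0.9973  0.0736 -0.0061] z [0.0736 0.9973 0.0027]
tool mm [11.793   4.1654 -4.4522] turn -0.003616874003324662
```

Call:
arm_command --increments '[[[60,0,4,-4.5,0],[60,11,0,0,0],[60,0,0,0,0]]]'

```text
time_s: 3.0
tool_pos: [0.505, 0.3037, 0.0298]
tool_rot: [-0.482, 0.515, 0.48, 0.522]
ft_force: [-1.2, -0.9, -0.4]
finger_gap: 0.0598
```

Run:
```python
from h import *
go([.5035,.303,.027],-.07,-1)
```

```text
t 3.0 pos [0.505  0.3037 0.0298] ft [-1.1587 -0.8789 -0.3618] gap 0.0598 q [-0.6141  0.7097 -0.0065  1.8223  0.011   0.5991  0.8684]
x [ 0.0097  0.0046 -0.9999] y [-0.9972  0.0743 -0.0094] z [0.0742 0.9972 0.0053]
tool mm [ 2.8123  1.4326 -0.8355] turn -0.004272926754904825
```

Call:
arm_command --increments '[[[60,3,1.5,-1,0],[60,0,0,0,0]]]'

```text
time_s: 3.25
tool_pos: [0.5036, 0.3029, 0.027]
tool_rot: [-0.482, 0.514, 0.48, 0.522]
ft_force: [-0.1, 0.2, 0.1]
finger_gap: 0.0598
```

Call:
arm_command --increments '[[[0,0,0,0,0],[0,0,0,0,0],[0,0,0,0,0],[0,0,0,0,0],[0,0,0,0,0],[0,0,0,0,0]]]'

```text
time_s: 4.0
tool_pos: [0.504, 0.3032, 0.0274]
tool_rot: [-0.482, 0.514, 0.48, 0.522]
ft_force: [0.5, -0.0, -0.1]
finger_gap: 0.0129
```

Run:
```python
from h import *
go([.5035,.303,.027],-.07,-1)
cap('wrist','w3')
```

```text
t 4.0 pos [0.504  0.3032 0.0274] ft [ 0.4916 -0.0458 -0.1445] gap 0.0129 q [-0.6144  0.7119 -0.0065  1.8268  0.0112  0.591   0.8679]
x [ 0.0109  0.0053 -0.9999] y [-0.9972  0.0743 -0.0104] z [0.0743 0.9972 0.0061]
tool mm [ 0.4005  0.4539 -0.2057] turn -0.004355113099600427
```

View pics/w3.png

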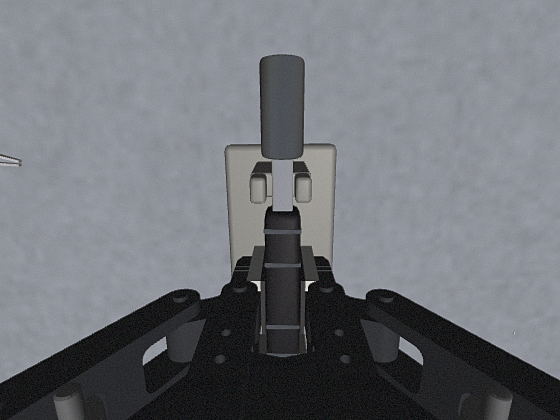

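The fingers have closed on the grip with a 12.9 mm gap, and the tail end shows at (282,55). Now I'll lift.

Call:
arm_command --increments '[[[0,-10,0,0,0],[0,-15,0,0,0],[0,-20,0,0,0],[0,-20,0,0,0],[0,-20,0,0,0],[0,-15,0,0,0],[0,0,0,0,0]]]'

```text
time_s: 4.92
tool_pos: [0.5034, 0.3029, 0.1357]
tool_rot: [-0.482, 0.513, 0.48, 0.523]
ft_force: [0.3, -0.4, -1.1]
finger_gap: 0.0131
```

Run:
```python
from h import *
go([.491,-.21,.12],-.07,-1)
cap('wrist','w4');cap('scene','s4')
```

```text
t 4.925 pos [0.5034 0.3029 0.1357] ft [ 0.2965 -0.3721 -1.1101] gap 0.0131 q [-0.6157  0.5408 -0.0049  1.7974  0.0064  0.7884  0.8718]
x [ 0.0134  0.0071 -0.9999] y [-0.9971  0.0746 -0.0128] z [0.0745 0.9972 0.0081]
tool mm [  11.9128  -25.709  -512.5028] turn -0.004540803618438939
```

View pics/w4.png

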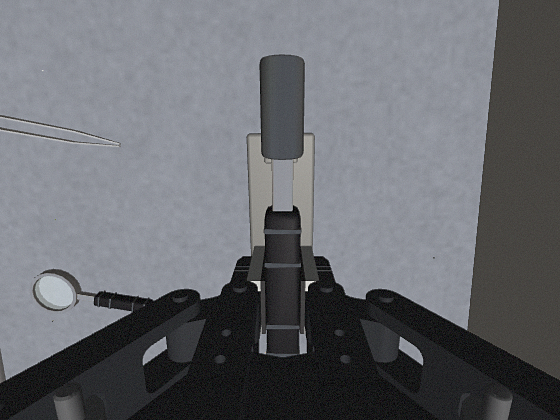

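View pics/s4.png

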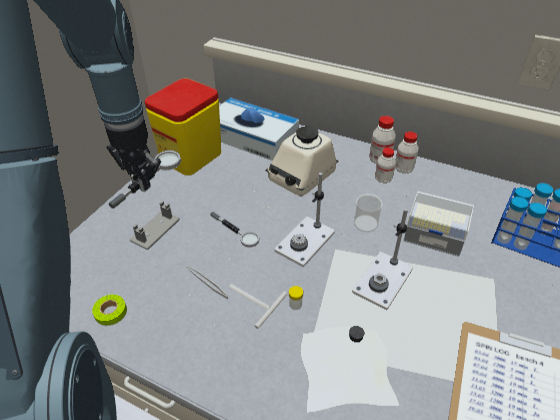

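No slip: the tail is at the same wrist pixel, and the scene view shows the empty rest. Now I'll carry it to the nut at transit height, passing clear of the gear post.

Call:
arm_command --increments '[[[0,0,0,-25,0],[0,0,-1,-40,0],[0,0,-3,-50,0],[0,0,-3,-50,0],[0,0,-3,-50,0],[0,0,-3,-50,0],[0,0,-3,-50,0],[0,0,-3,-50,0],[0,0,-3,-40,0],[0,0,0,-20,0]]]'

```text
time_s: 6.28
tool_pos: [0.4875, -0.1346, 0.1231]
tool_rot: [-0.481, 0.517, 0.484, 0.517]
ft_force: [-0.0, 0.9, -0.7]
finger_gap: 0.013
```

```bash
cat >> h.py <<'E'
Mp=R.from_quat([-.482,.514,.480,.522]).as_matrix()
Mp=np.array([[.0109,-.9972,.0743],[.0053,.0743,.9972],[-.9999,-.0104,.0061]])
LL=Mp.T@np.array([.0848,-.0065,.0176])   # lens in tool
UP=Mp.T@np.array([0,0,1.])
def lens(target,yaw=None):
    s,M=st();p=s['tool_pos']+M@LL;u=M@UP
    print('lens est',p,'up',u,'to go world',np.array(target)-p,'tool mm',M.T@(np.array(target)-p)*1000)
E
python3 - <<'E'
from h import *
print(LL)
lens([.5755,-.220,.1187])
E
```

```text
[-0.0167 -0.0852 -0.0001]
t 6.275 pos [ 0.4875 -0.1346  0.1231] ft [-0.0192  0.9401 -0.7052] gap 0.013 q [ 0.1465  0.4522  0.0451  1.9997 -0.0365  0.6938  1.7169]
x [-0.0027  0.0042 -1.    ] y [-0.9976  0.069   0.003 ] z [0.0691 0.9976 0.004 ]
lens est [ 0.5726 -0.1406  0.1396] up [0.0135 0.0011 0.9999] to go world [ 0.0029 -0.0794 -0.0209] tool mm [ 20.56    -8.4536 -79.1017]
```

Call:
arm_command --increments '[[[0,5,-3,-25,0],[0,5,-3,-25,0],[0,5,-3,-20,0],[0,0,0,0,0],[0,0,0,0,0]]]'

```text
time_s: 6.9
tool_pos: [0.488, -0.2074, 0.1033]
tool_rot: [-0.477, 0.519, 0.486, 0.517]
ft_force: [0.1, 0.3, -0.4]
finger_gap: 0.0131
```

Run:
```python
from h import *
lens([.5755,-.220,.1187])
for n in ['top','scene','wrist']: cap(n,n[0]+'5')
t=cv2.imread('pics/t5.png')[150:260,320:430];s=cv2.imread('pics/s5.png')[190:310,330:450]
cv2.imwrite('pics/t5c.png',cv2.resize(t,None,fx=5,fy=5,interpolation=2));cv2.imwrite('pics/s5c.png',cv2.resize(s,None,fx=4,fy=4,interpolation=2))
```

```text
t 6.9 pos [ 0.488  -0.2074  0.1033] ft [ 0.1485  0.2674 -0.4331] gap 0.0131 q [ 0.2772  0.523   0.0533  1.9411 -0.046   0.6907  1.8577]
x [-0.0106  0.0064 -0.9999] y [-0.9973  0.0722  0.011 ] z [0.0722 0.9974 0.0056]
lens est [ 0.5731 -0.2137  0.119 ] up [ 0.0214 -0.0011  0.9997] to go world [ 0.0024 -0.0063 -0.0003] tool mm [ 0.2838 -2.8242 -6.0736]
```

View pics/t5c.png

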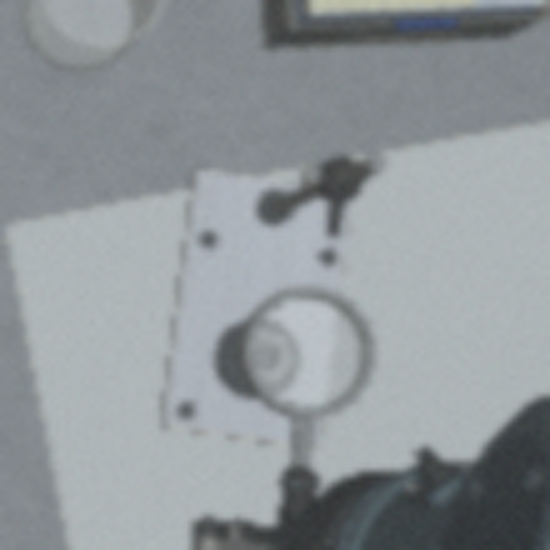

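View pics/s5c.png

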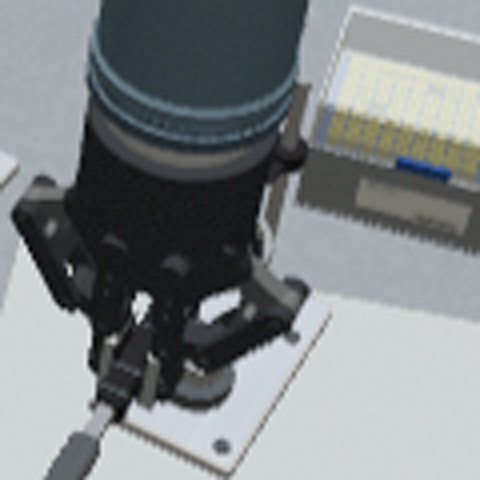

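View pics/w5.png

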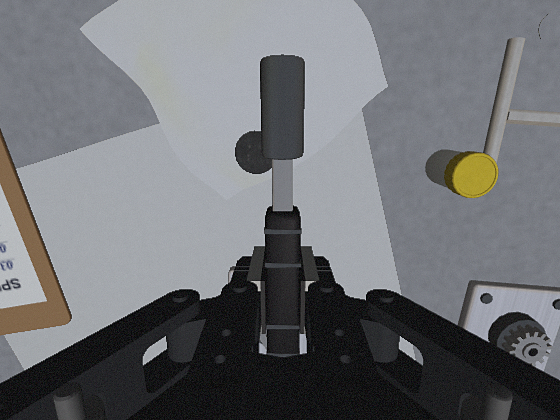

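Top view: lens centre at about (381.8,220.4), nut seen through it at (374,221). The pointer tip is visible and clear. Before settling I'll tighten the pointer heights, using known-height points to remove the vertical bias.

Run:
```python
from h import *
T=load('top0');S=load('scene0');T5=load('t5')
g=lambda x,y:(x/6+262,y/6+160)
n=lambda x,y:((x-396)/6+345,y/6+170)
gs=lambda x,y:(x/4+270,y/4+170)
ns=lambda x,y:((x-320)/4+345,y/4+205)
for nm,ft,fs,pt,ps in [('gear',g,gs,[(128,144),(274,173),(92,348),(238,376)],[(127,221),(214,265),(41,309),(130,356)]),('nut',n,ns,[(496,166),(639,188),(469,373),(613,394)],[(448,228),(552,276),(374,332),(482,386)])]:
    X=[]
    for a,b in zip(pt,ps):
        x,r=tri([(T,*ft(*a)),(S,*fs(*b))]);X.append(x);print(nm,x,r[0],r[1])
    X=np.array(X);ax=(X[0]+X[1]-X[2]-X[3])[:2];ax/=np.linalg.norm(ax);c=X.mean(0)[:2];print('centre',c,'axis',ax,'part',c-.025*ax,'tip',c+.025*ax)
print('posttop nut',tri([(T,*n(700,75)),(S,*ns(561,25))]))
for nm,c,u,v in [('lens t5',T5,381.8,220.4)]: print(nm,atz(c,u,v,.119))
print('target px',proj(T,[.5755,-.220,.1187]))
a=cv2.imread('pics/top0.png');b=cv2.imread('pics/scene0.png')
def cr(im,x,y,w,h,k):return cv2.resize(im[y:y+h,x:x+w],(w*k,h*k),interpolation=cv2.INTER_CUBIC)
cv2.imwrite('pics/tips.png',np.vstack([np.hstack([cr(a,285,160,30,25,13),cr(a,370,175,30,25,13)]),np.hstack([cr(b,300,175,30,45,13)[:,:],cr(b,385,205,30,45,13)])])[:1000])
i=cv2.imread('pics/tips.png');print(i.shape)
cv2.imwrite('pics/tips1.png',i[:325]);cv2.imwrite('pics/tips2.png',i[325:])
```

```text
gear [ 0.6639 -0.0041  0.0107] [ 0.6 -0.3] [-0.7  0.1]
gear [ 0.6531 -0.0638  0.0117] [ 0.6 -0.3] [-0.7  0.1]
gear [0.5801 0.0092 0.0105] [ 0.6 -0.3] [-0.7  0.1]
gear [ 0.5698 -0.0502  0.0119] [ 0.6 -0.3] [-0.7  0.1]
centre [ 0.6167 -0.0272] axis [ 0.9873 -0.1589] part [ 0.592  -0.0233] tip [ 0.6414 -0.0312]
nut [ 0.634  -0.1972  0.0118] [ 0.4 -0.2] [-0.6  0.1]
nut [ 0.6262 -0.2565  0.0123] [ 0.5 -0.2] [-0.6  0.1]
nut [ 0.5491 -0.1863  0.0131] [ 0.5 -0.3] [-0.7  0.1]
nut [ 0.5417 -0.2459  0.0126] [ 0.6 -0.3] [-0.8  0.1]
centre [ 0.5878 -0.2215] axis [ 0.9921 -0.1252] part [ 0.563  -0.2183] tip [ 0.6126 -0.2246]
posttop nut (array([ 0.6505, -0.2299,  0.162 ]), [array([-0.1,  0.1]), array([ 0.1, -0. ])])
lens t5 [ 0.5732 -0.214   0.119 ]
target px [384.4866 219.3986]
(910, 780, 3)
```

View pics/tips1.png

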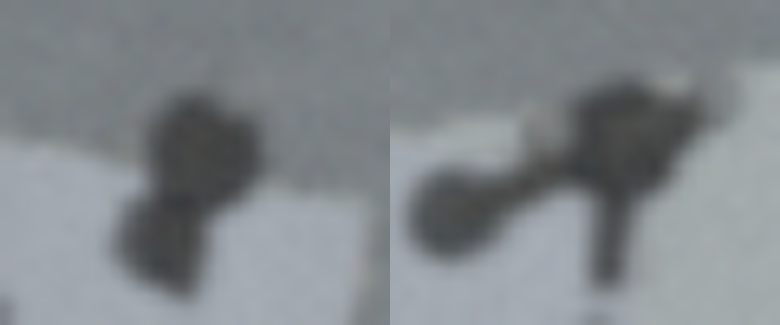

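View pics/tips2.png

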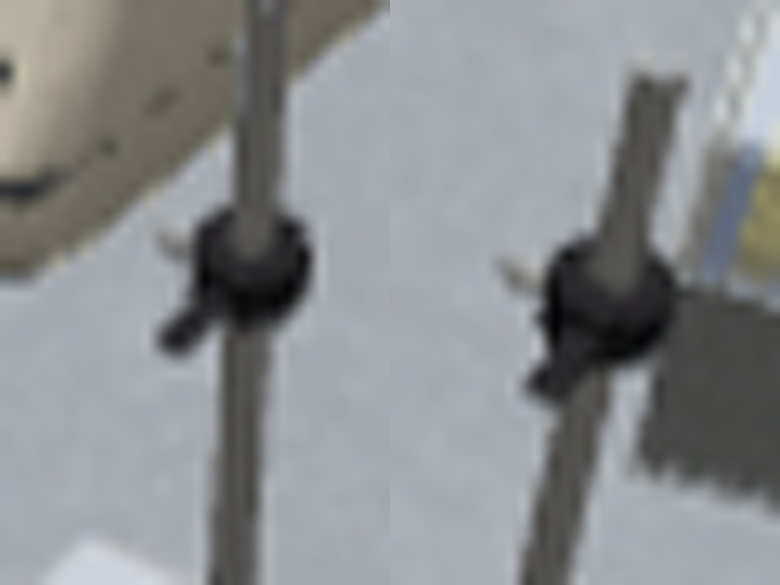

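Run:
```python
from h import *
T=load('top0');S=load('scene0')
for nm,p,ax,t,s in [('gear',[.604,-.0255],[.9873,-.159],(299.0,182.6),(313.1,201.1)),('nut',[.5755,-.220],[.9921,-.125],(386.7,196.9),(396.6,234.6))]:
    print(nm,tri([(T,*t),(S,*s)]))
    tip=np.array(p)+.05*np.array(ax);print('geom tip',tip)
    for z in [.095,.1,.105,.11,.115,.12,.125]: print(z,proj(T,[*tip,z])-t,proj(S,[*tip,z])-s)
```

```text
gear (array([ 0.6542, -0.034 ,  0.1063]), [array([ 0.4, -0.2]), array([-0.5,  0.1])])
geom tip [ 0.6534 -0.0335]
0.095 [-0.2606  0.8478] [-1.0869  4.0975]
0.1 [-0.0708  0.5376] [-1.0013  2.398 ]
0.105 [0.1212 0.2238] [-0.9151  0.6875]
0.11 [ 0.3155 -0.0937] [-0.8283 -1.0342]
0.115 [ 0.512  -0.4148] [-0.741  -2.7673]
0.12 [ 0.7109 -0.7398] [-0.6531 -4.5118]
0.125 [ 0.9121 -1.0686] [-0.5647 -6.2678]
nut (array([ 0.6255, -0.2261,  0.1179]), [array([ 0.5, -0.2]), array([-0.6,  0.1])])
geom tip [ 0.6251 -0.2263]
0.095 [-2.6515  1.0038] [-2.3535  8.225 ]
0.1 [-1.9737  0.7784] [-1.97    6.5122]
0.105 [-1.2882  0.5504] [-1.5837  4.7872]
0.11 [-0.5947  0.3198] [-1.1948  3.05  ]
0.115 [0.1069 0.0864] [-0.803   1.3004]
0.12 [ 0.8167 -0.1497] [-0.4084 -0.4618]
0.125 [ 1.5349 -0.3885] [-0.011  -2.2367]
```

Call:
arm_command --increments '[[[0,1,-3,-6,0],[0,0,0,0,0],[0,0,0,0,0]]]'

```text
time_s: 7.42
tool_pos: [0.4916, -0.213, 0.103]
tool_rot: [-0.479, 0.518, 0.486, 0.516]
ft_force: [0.1, 0.9, -0.1]
finger_gap: 0.0127
```

Run:
```python
from h import *
lens([.5755,-.220,.118])
T=cap('top','t6')
t=cv2.imread('pics/t6.png')[175:255,345:425]
cv2.imwrite('pics/t6c.png',cv2.resize(t,None,fx=7,fy=7,interpolation=2))
```

```text
t 7.425 pos [ 0.4916 -0.213   0.103 ] ft [ 0.0539  0.9342 -0.1213] gap 0.0127 q [ 0.2853  0.5301  0.0531  1.9285 -0.0463  0.6945  1.8681]
x [-0.0089  0.006  -0.9999] y [-0.9975  0.0696  0.0093] z [0.0697 0.9976 0.0054]
lens est [ 0.5768 -0.2191  0.1189] up [ 0.0197 -0.0007  0.9998] to go world [-0.0013 -0.0009 -0.0009] tool mm [ 0.945   1.2098 -1.0306]
```

View pics/t6c.png

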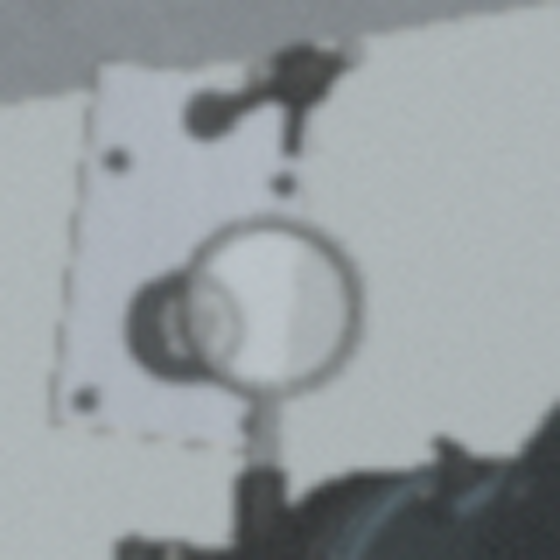

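The lens centre in the top view is about (384.1,218.7), against the wanted (384.5,219.4). I'll trim by 1 mm and hold.

Call:
arm_command --increments '[[[0,1,1,-1,0],[0,0,0,0,0],[0,0,0,0,0],[0,0,0,0,0],[0,0,0,0,0],[0,0,0,0,0],[0,0,0,0,0],[0,0,0,0,0],[0,0,0,0,0],[0,0,0,0,0]]]'

```text
time_s: 8.72
tool_pos: [0.4904, -0.2139, 0.102]
tool_rot: [-0.479, 0.518, 0.486, 0.516]
ft_force: [-0.1, -0.9, -0.4]
finger_gap: 0.0128
```

Run:
```python
from h import *
lens([.5755,-.220,.118])
```

```text
t 8.725 pos [ 0.4904 -0.2139  0.102 ] ft [-0.064  -0.9182 -0.4042] gap 0.0128 q [ 0.2877  0.5307  0.0531  1.9309 -0.0465  0.6915  1.8706]
x [-0.0089  0.006  -0.9999] y [-0.9975  0.0696  0.0092] z [0.0697 0.9976 0.0054]
lens est [ 0.5756 -0.22    0.1179] up [ 0.0197 -0.0007  0.9998] to go world [-0.0001  0.      0.0001] tool mm [-0.0678  0.0558 -0.0015]
```

Call:
arm_command --increments '[[[0,0,0,0,0],[0,0,0,0,0],[0,0,0,0,0],[0,0,0,0,0],[0,0,0,0,0]]]'

```text
time_s: 9.35
tool_pos: [0.4904, -0.2139, 0.102]
tool_rot: [-0.479, 0.518, 0.486, 0.516]
ft_force: [1.0, 0.3, -1.9]
finger_gap: 0.0131
```

Run:
```python
from h import *
lens([.5755,-.220,.118]);lens([.604,-.0255,.1065])
```

```text
t 9.35 pos [ 0.4904 -0.2139  0.102 ] ft [ 0.9802  0.3112 -1.915 ] gap 0.0131 q [ 0.2877  0.5308  0.0531  1.9308 -0.0464  0.6914  1.8706]
x [-0.0088  0.006  -0.9999] y [-0.9975  0.0696  0.0092] z [0.0697 0.9976 0.0053]
lens est [ 0.5756 -0.22    0.1179] up [ 0.0196 -0.0006  0.9998] to go world [-0.0001  0.      0.0001] tool mm [-0.0742  0.064   0.0013]
t 9.35 pos [ 0.4904 -0.2139  0.102 ] ft [ 0.9802  0.3112 -1.915 ] gap 0.0131 q [ 0.2877  0.5308  0.0531  1.9308 -0.0464  0.6914  1.8706]
x [-0.0088  0.006  -0.9999] y [-0.9975  0.0696  0.0092] z [0.0697 0.9976 0.0053]
lens est [ 0.5756 -0.22    0.1179] up [ 0.0196 -0.0006  0.9998] to go world [ 0.0284  0.1945 -0.0114] tool mm [ 12.3362 -14.9346 195.9497]
```

Call:
arm_command --increments '[[[0,-4,0,20,0],[0,0,-2,35,0],[0,0,-2,40,0],[0,0,-2,35,0],[0,0,-2,30,0],[0,0,0,20,0],[0,0,0,0,0],[0,0,0,0,0]]]'

```text
time_s: 10.35
tool_pos: [0.5111, -0.0199, 0.109]
tool_rot: [-0.48, 0.515, 0.488, 0.516]
ft_force: [0.2, -0.7, -1.2]
finger_gap: 0.0129
```

Run:
```python
from h import *
lens([.604,-.0255,.1065])
```

```text
t 10.35 pos [ 0.5111 -0.0199  0.109 ] ft [ 0.1592 -0.6653 -1.1976] gap 0.0129 q [-0.0684  0.4859  0.0321  1.9885 -0.0393  0.6746  1.4979]
x [-0.0072  0.0093 -0.9999] y [-0.9979  0.0636  0.0078] z [0.0637 0.9979 0.0088]
lens est [ 0.5963 -0.0255  0.1251] up [ 0.018  -0.0038  0.9998] to go world [ 0.0077  0.     -0.0186] tool mm [18.5085 -7.8135  0.359 ]
```

Call:
arm_command --increments '[[[0,9,-4,0,0],[0,9,-4,0,0],[0,0,0,0,0],[0,0,0,0,0]]]'

```text
time_s: 10.85
tool_pos: [0.5191, -0.0232, 0.0891]
tool_rot: [-0.479, 0.517, 0.487, 0.517]
ft_force: [-0.1, 0.1, -1.3]
finger_gap: 0.013
```

Run:
```python
from h import *
lens([.604,-.0255,.1065])
T=cap('top','t7');print('want',proj(T,[.604,-.0255,.1065]))
t=cv2.imread('pics/t7.png')[160:240,255:335]
cv2.imwrite('pics/t7c.png',cv2.resize(t,None,fx=7,fy=7,interpolation=2))
cap('scene','s7');s=cv2.imread('pics/s7.png')[160:280,250:370];cv2.imwrite('pics/s7c.png',cv2.resize(s,None,fx=5,fy=5,interpolation=2))
cap('wrist','w7')
```

```text
t 10.85 pos [ 0.5191 -0.0232  0.0891] ft [-0.0921  0.1487 -1.3326] gap 0.013 q [-0.0618  0.5312  0.032   1.9757 -0.0411  0.6432  1.5016]
x [-0.0082  0.0082 -0.9999] y [-0.9976  0.0681  0.0087] z [0.0682 0.9976 0.0076]
lens est [ 0.6043 -0.0292  0.1051] up [ 0.019  -0.0028  0.9998] to go world [-0.0003  0.0037  0.0014] tool mm [-1.3568  0.519   3.6708]
want [295.2359 204.9539]
```

View pics/t7c.png

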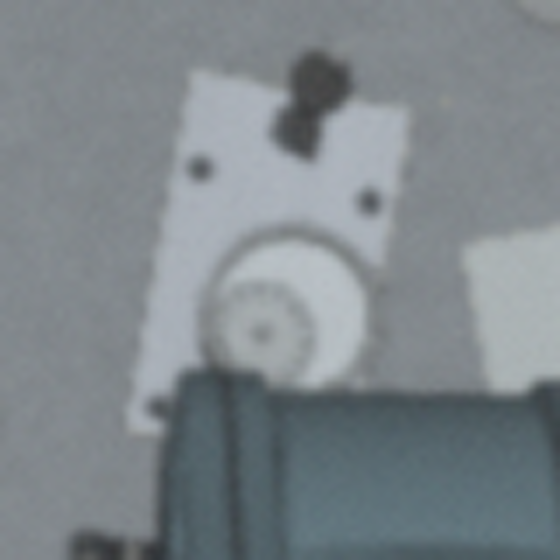

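View pics/s7c.png

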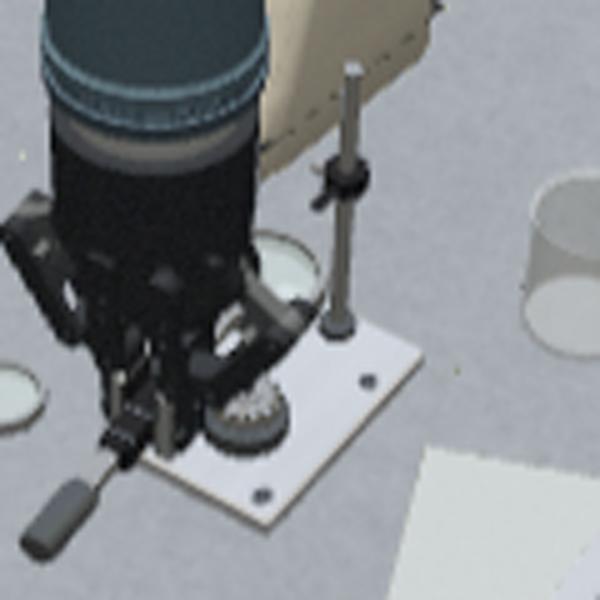

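View pics/w7.png

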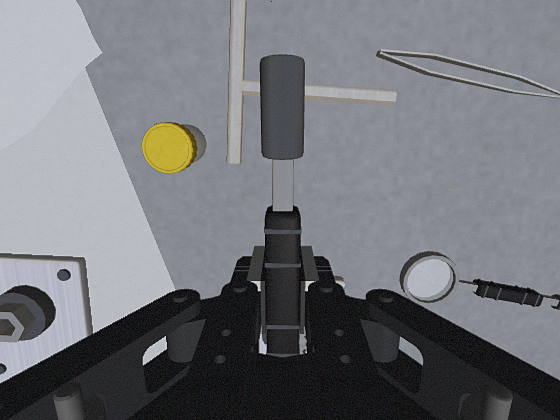

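Call:
arm_command --increments '[[[0,-1.3,0.5,3.6,0],[0,0,0,0,0],[0,0,0,0,0],[0,0,0,0,0],[0,0,0,0,0]]]'

```text
time_s: 11.62
tool_pos: [0.5192, -0.0187, 0.0915]
tool_rot: [-0.479, 0.516, 0.487, 0.517]
ft_force: [0.6, -0.6, -0.8]
finger_gap: 0.0129
```

Run:
```python
from h import *
lens([.604,-.0255,.1065])
s=arm.sense();M=R.from_quat(s['tool_rot']).as_matrix();L=s['tool_pos']+M@LL;up=M@UP
for n,(x0,y0,w) in [('scene',(280,190,50)),('top',(260,170,60))]:
    c=cap(n,n[0]+'8');k=11
    im=cv2.resize(c['pixels'][y0:y0+w,x0:x0+w],None,fx=k,fy=k,interpolation=2)
    for zo,col in [(.006,(0,0,255)),(-.006,(0,255,0))]:
        for a in np.linspace(0,2*np.pi,120):
            p=proj(c,L+np.array([.029*np.cos(a),.029*np.sin(a),zo]));q=((p-[x0,y0]+.5)*k).astype(int)
            if 0<=q[0]<w*k and 0<=q[1]<w*k: cv2.circle(im,tuple(map(int,q)),1,col,-1)
    cv2.imwrite('pics/%s8c.png'%n[0],im)
```

```text
t 11.625 pos [ 0.5192 -0.0187  0.0915] ft [ 0.5873 -0.5562 -0.7793] gap 0.0129 q [-0.07    0.5264  0.0317  1.9764 -0.041   0.6457  1.4939]
x [-0.0067  0.0085 -0.9999] y [-0.9977  0.0671  0.0072] z [0.0672 0.9977 0.008 ]
lens est [ 0.6043 -0.0246  0.1075] up [ 0.0175 -0.0031  0.9998] to go world [-0.0003 -0.0009 -0.001 ] tool mm [ 1.0393  0.2551 -0.9167]
```

View pics/s8c.png

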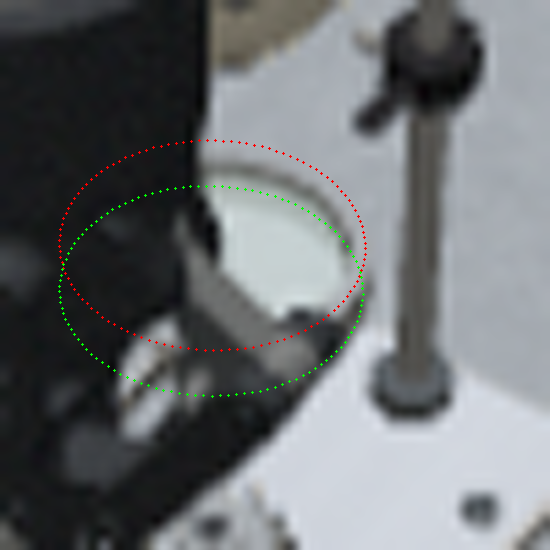

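View pics/t8c.png

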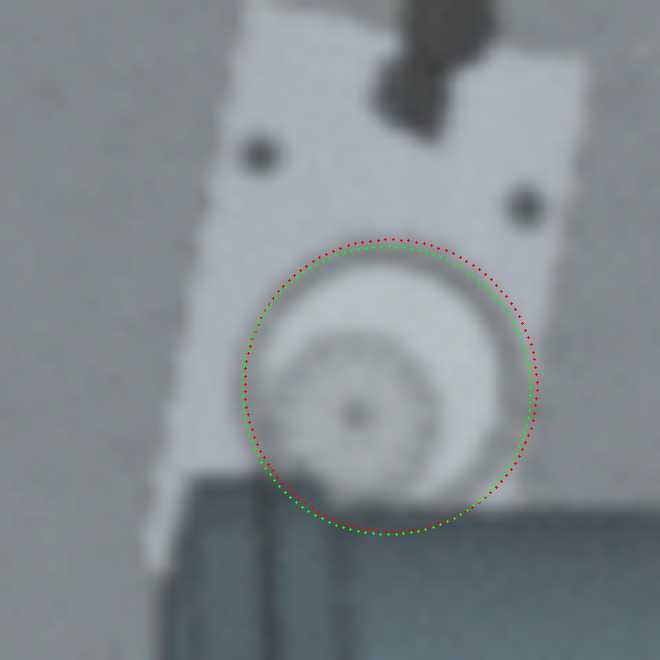

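The overlay suggests the rim may sit a few mm lower than I estimate. I'll calibrate by drawing the same overlay on the loupe in its rest (known height, 45 mm) and in the lifted view.

Run:
```python
from h import *
M4=np.array([[.0134,-.9971,.0745],[.0071,.0746,.9972],[-.9999,-.0128,.0081]])
L4=np.array([.5034,.3029,.1357])+M4@LL
out=[]
for f,L,(x0,y0) in [('scene0',np.array([.5888,.2967,.045]),(152,175)),('s4',L4,(145,135)),('top0',np.array([.5888,.2967,.045]),(132,188))]:
    c=load(f);k=11;w=46
    im=cv2.resize(c['pixels'][y0:y0+w,x0:x0+w],None,fx=k,fy=k,interpolation=2)
    for zo,col in [(.006,(0,0,255)),(-.006,(0,255,0))]:
        for a in np.linspace(0,2*np.pi,120):
            p=proj(c,L+np.array([.029*np.cos(a),.029*np.sin(a),zo]));q=((p-[x0,y0]+.5)*k).astype(int)
            cv2.circle(im,tuple(map(int,q)),1,col,-1)
    cv2.imwrite('pics/ov_%s.png'%f,im)
```

```text
(no output)
```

View pics/ov_scene0.png

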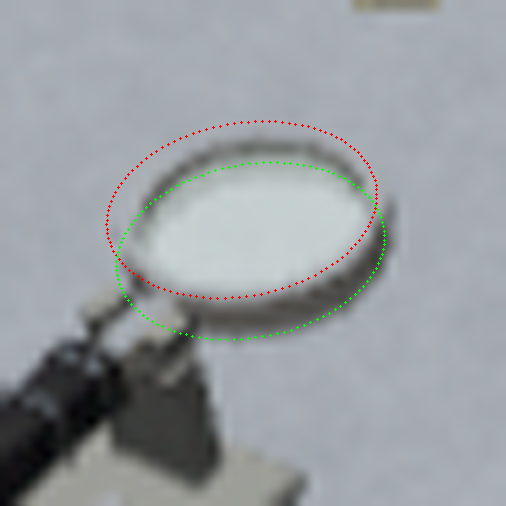

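View pics/ov_s4.png

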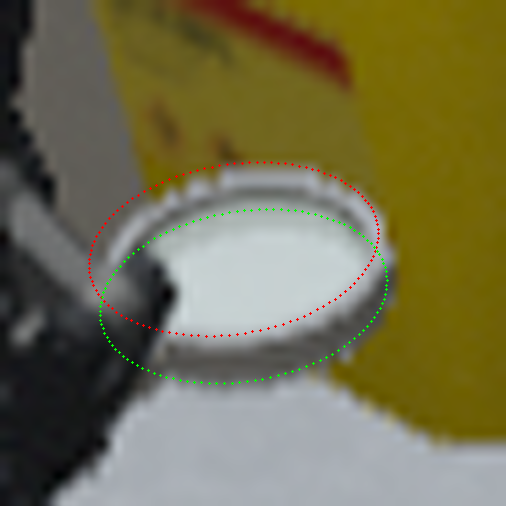

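View pics/ov_top0.png

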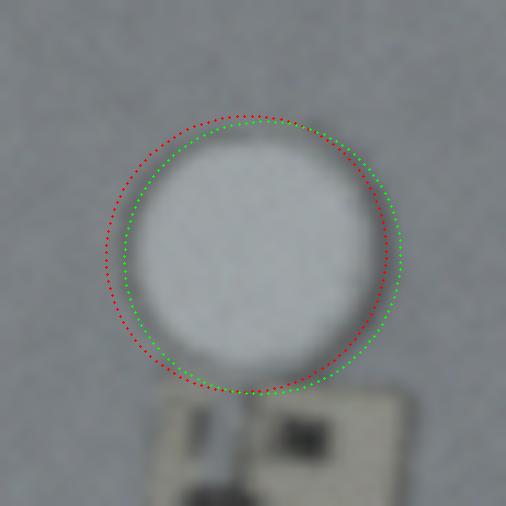

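In the lifted view, where the rim contrasts with the yellow bin, the prediction fits to about 1 mm. The apparent offset over the gear is the dark inner wall of the rim, which sits the same distance inside the edge there as in the lifted view. The estimate stands, so I'll trim 1 mm and settle.

Call:
arm_command --increments '[[[0,1,0,-1,0],[0,0,0,0,0],[0,0,0,0,0],[0,0,0,0,0],[0,0,0,0,0],[0,0,0,0,0],[0,0,0,0,0],[0,0,0,0,0]]]'

```text
time_s: 12.72
tool_pos: [0.5191, -0.0198, 0.0903]
tool_rot: [-0.479, 0.516, 0.487, 0.517]
ft_force: [0.0, -0.4, -0.7]
finger_gap: 0.0127
```

Run:
```python
from h import *
lens([.604,-.0255,.1065]); print(arm.sense()['qd'])
cap('scene','s9')
```

```text
t 12.725 pos [ 0.5191 -0.0198  0.0903] ft [ 0.0231 -0.3818 -0.6554] gap 0.0127 q [-0.0678  0.5283  0.0317  1.9769 -0.0411  0.6434  1.4961]
x [-0.0067  0.0084 -0.9999] y [-0.9977  0.0672  0.0073] z [0.0673 0.9977 0.008 ]
lens est [ 0.6042 -0.0258  0.1064] up [ 0.0175 -0.0031  0.9998] to go world [-0.0002  0.0003  0.0001] tool mm [-0.071   0.2521  0.2574]
[-0.0003  0.0003  0.0012 -0.0013  0.0001 -0.0011  0.0009]
```

View pics/s9.png

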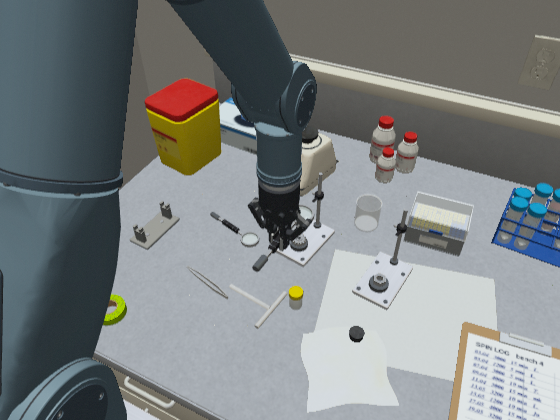

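The scene shows the loupe over the gear at about (300,225). Pointers and bystanders are where they were at the start. Handing in.

Run:
```python
from h import *
print(arm.hand_in())
```

```text
the job is handed in; nothing more can be done
None
```

I took the larger loupe from its rest by the black grip and held it over the hexagon nut (right-hand stand) for about 1.9 s. I then moved it over the gear wheel, held it there and handed the job in at about 12.8 s; no verdict is reported.

| Check | Over the nut | Over the gear (final) |
|---|---|---|
| Lens centre to the part's axis, horizontally | about 0.1 mm | about 0.4 mm |
| Lens centre height | 117.9 mm | 106.4 mm |
| Pointer height found from the pictures | 118 mm | 106.5 mm |
| Tilt from level | about 0.02 rad | about 0.02 rad |

- **How sure these are:** they come from the measured tool pose and the loupe's position at the grasp. The part and pointer positions come from the cameras, good to about 2 mm.
- **Grip:** the loupe showed no slip in the wrist pictures, and the fingers stayed at a 13 mm gap.
- **Bench:** the pointers and the bystanders looked unmoved in the last picture.
- **Check that disagreed at first:** drawing the expected lens rim over the scene picture at the gear put the lens up to 5 mm lower than my estimate. Doing the same on the lifted view agreed to about 1 mm, so I put it down to the rim's dark inner wall and kept the estimate.
- **Not checked:** the arm hid the lens from the scene camera over the nut, so the height there was not checked separately in a picture.

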